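# Tip a slide box through the guard tunnel

## Robot

A 6-joint arm with a two-finger parallel gripper is mounted at the origin on a cart in front of the work surface, level with it; the furniture and walls round the work are solid. World frame = base frame: x ahead of the robot, y to its left, z up, the work surface at z = 0. Lengths are in m, angles in rad, forces in N, time in s.
With the tool pointing down it reaches from about 0.375 to 0.9 m from the base axis. Payload 3.1 kg.
Tool frame: the origin (TCP) lies at the centre of the arm's flange, where the gripper is bolted on; the fingertips stand robot.tip_extent ahead of it and the grasp point (between the pads) lies 164 mm ahead of it (robot.tip_extent is the distance from the TCP to the fingertips, in m); z points along the fingers, y is the line along which they close (so a half turn about z gives the same grasp; the last joint's range is limited). The gripper opens to 87 mm and grips with 3 to 60 N. Pads are 19 mm wide; open, the fingers measure 117 mm over their backs; the gripper's body (75 mm by 190 mm) begins 51 mm behind the grasp point.
Start: joints at [-1.492, 0.527, 1.433, -0, 1.181, -0.178], TCP at [0.159, -0.604, 0.405] pointing down, gripper open.
Joint ranges: [-3.08, 3.08], [-0.75, 2.2], [0.22, 2.44], [-1.43, 4.57], [0, 2.65], [-2.85, 2.85]. Speed limits (rad/s): [2.79, 2.79, 3.14, 3.14, 3.14, 3.14].

## Interface

Orientations are given as a unit quaternion [x, y, z, w].
In Python, from rig import get_obs, camera, hand_in, cut_out, robot gives the robot as it stands.
- The arm moves only by the tool step_arm, never from a script. Its argument "rows" is a list of rows, each a list of 6 numbers: the shift along the world's x, y, z in m, then the turn, a rotation vector about the world's x, y, z in degrees. A call has 1 to 12 rows; each row shifts and turns the commanded pose from where the row before left it; what a row does not reach is not made up. A row lasts 1/8 s, in which the tool goes at most 62.5 mm and 10.7 degrees, less where a joint would pass 70% of its speed; a pose out of reach is approached as far as the arm can. A call is refused whole if a number of a shift passes 0.0625 or a number of a turn 10.7, either way. A call with a gripper value outside its range is refused whole. "jaw" is the finger opening in m, from 0 to 0.087, set as the call begins (left out, the last holds). The fingers move at their own pace and stop on an object; "squeeze" is the grip in N (left out, the last holds). Time passes only in rows, so rows that do not move let the fingers close. It gives the time, the measured TCP pose, the force, the opening and the grip force at its end, in the units of the state.
- get_obs(): the state, without advancing time (a new reading comes with each control period).
- camera(name): name is "scene" or "top" or "wrist"; returns a dict with "pixels" (480x640x3 uint8, blue, green, red), "depth" (480x640 float32, m along the optical axis (not along the pixel's ray), 0 where there is no reading), "fov_y" (degrees; the focal length in pixels is half the picture's height over the tangent of half this angle, whatever the lens; pixels are square), "cx", "cy" (the principal point, pixels), "extrinsics" (4x4, takes a point from camera to world coordinates); the wrist camera has in their place "mount" (4x4, takes a point from camera to tool coordinates, whose origin is the TCP and whose axes are the flange's). Camera axes: x right, y up, looking along -z (the intrinsics and any distortion apply to the point x, -y, -z); pixel columns grow to the right and rows downward; lengths in m; the calibration is good to about 2 mm. The wrist camera is an equidistant fisheye: a pixel r from the principal point sees the ray r / f radians off the axis. A picture is of the moment at which its call begins: read the wrist's pose just before it.
- hand_in(): hands the job in; it is judged then, once.
Trained networks look in the newest picture that a camera, given by its name, has taken for a name from the list of things; names that differ only in an ending like _2 or _b are one class to them, and where a whole thing is asked for, a point or a joint stands for the part that bears it (a point fixed in the world has none). Each returns a list of dicts, best first, with "confidence" (0 to 1); they miss things now and then, are a little off and sometimes report something else, mostly with a low value. They report only what shows in the picture. A call takes as long as a camera call.
- cut_out(label, camera): "region" (480x640 bool, what is visible of it) and "extent" ([centre column, centre row, width, height] in pixels, round what is visible of it).
The state is a dict: "time": time; "q": joint angles; "joint_velocities": joint speeds; "joint_torque": joint torques, N m; "position": TCP position; "tool_rot": TCP orientation; "ft_force": force on the tool from outside, world axes, zero at the start; "moment": the same for the moment, N m; "grip_width": finger opening in m; "grip_force": force on a finger pad.
Only numpy, scipy, OpenCV 4.12 (cv2) and the standard library are available. Lean on these libraries where they do the work, as an engineer would, in place of code of your own. Each camera call takes 0.05 s, during which the arm holds its last target. There are 200 camera calls.

## Task

Set the slide box lengthwise in the open half of the level rocking trough and let go of it, then push the lip at the guarded end down until the trough bears firmly on its stop block (some 5 to 15 N, never hard) and the box has slid to the guarded end. Ease the lip back up under control, so that the trough never swings freely or slams, until the trough is level again with the box left at the guarded end; do not shift the stop block, the tin or the meter head.

Things in the scene. Friction and masses are not known exactly. Their poses are not given: they have to be found in the camera images.
- slide_box: Plain pale box of slides with a sliding lid, 35 (its x) x 85 (its y) x 34 mm high (solid to 30 mm), 0.08 to 0.15 kg, loose on the table. Origin: centre of its underside, z up.
- stand: Fixed aluminium stand of the trough: base plate 130 x 320 x 10 mm, long along its y. Origin: table level, directly below the hinge axis (along x, 85 mm above the table); +y points to the guarded end, z up. In the open half nothing of the stand is higher than 98 mm.
- trough: Aluminium rocking trough, inside 60 (x) x 300 (y) mm, walls 3 mm thick and 17 mm above the floor. Origin on the hinge axis at mid-length; floor's top 6 mm above it. y runs along it to the guarded end, z up when level. Tipping is a negative turn about its x (guarded end down). A counterweight of unknown weight brings it back level, where it rests; 1.5 to 5 N on the lip tips it.
- load_spot (a point): Point on the trough's floor (top face) in the middle of the open half, at trough y = -85 mm. Axes are the trough's: y along the length towards the guarded end, z up. The floor is slippery: the box starts to slide at a tip of 0.2 to 0.32 rad.
- push_lip (a point): Middle of the top of the push lip, a flat flange 66 mm wide, 152 to 192 mm from the hinge; this point is at trough y = 174, z = 23 mm, 29 mm beyond the tunnel's end. Axes are the trough's. An upright gripper's body may strike the tunnel roof as the lip goes down: lean the tool some 30 degrees so its body is away from the tunnel.
- stop_block: Loose dark steel block, 50 x 40 mm, 1.5 kg, with a round rubber buffer bar on top (8 mm radius, along its x, axis 28 mm up) that yields 1 mm per 15 N. On the base plate under the guarded half of the trough, 85 to 105 mm from the hinge; the trough meets it at 0.34 to 0.43 rad, each time different. Origin: centre of its underside.
- screw_tin: Bystander: round metal tin, 66 mm across, 27 mm high. Origin: centre of its underside.
- meter_head: Bystander: flat black disc with a white centre, 60 mm across, 18 mm high. Origin: centre of its underside.
- tunnel_roof (a point): Centre of the roof's top face of the clear guard tunnel fixed over the guarded half: 125 (x) x 120 (y) mm, 149 mm above the table (screw heads to 153), stand y = 25 to 145 mm, open at both ends. Axes are the stand's.

How it is judged:
By the outcome, as a careful person would: the job done as asked, in the order asked, and still so for the second after the job is handed in, with the robot touching nothing.
It also fails if it takes over 72 s, if anything falls off the work surface, if the arm or the gripper's body presses on something with over 40 N, if the wrist force passes 120 N, or if a joint passes its speed limit or range.

## Working session

There is one attempt and no reset: what is moved stays moved. The work goes in short steps, Python scripts to look and compute and a tool call to move; the robot and the scene stay as the last step left them, time stands still between calls to the robot, and variables do not carry over. Pictures are saved under pics/ and viewed, at most 10 in all, crops included, and the job is handed in when it is done.

Besides the shell and the picture viewer there is one more tool, called after "Emit:" by a JSON object that holds its "name" and its "arguments". step_arm: Moves the arm, as the interface text tells. Its arguments: {"type":"object","properties":{"rows":{"type":"array"},"jaw":{"type":"number"},"squeeze":{"type":"number"}},"required":["rows"]}

```bash
mkdir -p pics; ls; cat > h.py <<'E'
import numpy as np, cv2
from rig import get_obs, camera, hand_in, cut_out, robot
from scipy.spatial.transform import Rotation as R
def cloud(c):
    f=240/np.tan(np.radians(c["fov_y"])/2); d=c["depth"]
    v,u=np.mgrid[0:480,0:640]
    P=np.stack([(u-c["cx"])*d/f,-(v-c["cy"])*d/f,-d],-1)
    E=np.array(c["extrinsics"]); W=P@E[:3,:3].T+E[:3,3]; W[d==0]=np.nan
    return W
E
python3 - <<'E'
from h import *
print(get_obs()); print(robot.__dict__ if hasattr(robot,'__dict__') else robot, robot.tip_extent)
t=camera("top"); cv2.imwrite("pics/top.png",t["pixels"]); np.save("top.npy",cloud(t))
for l in ["slide_box","stand","trough","stop_block","screw_tin","meter_head"]:
    for r in cut_out(l,"top")[:2]:
        p=cloud(t)[r["region"]]; print(l,r["confidence"],r["extent"],np.nanmedian(p,0),np.nanpercentile(p,98,axis=0),np.nanpercentile(p,2,axis=0))
s=camera("scene"); cv2.imwrite("pics/scene.png",s["pixels"]); np.save("scene.npy",cloud(s))
E
```

```text
pics
{'time': 0.0, 'q': array([-1.49251521e+00,  5.28448078e-01,  1.43387798e+00, -2.71715594e-05,
        1.18140062e+00, -1.78461719e-01]), 'joint_velocities': array([ 0.00031481,  0.00021365, -0.0003629 ,  0.00074039, -0.00029683,
        0.0011641 ]), 'joint_torque': array([ 3.01256323e-04, -4.40032625e+01, -1.76593852e+01,  6.33415324e-02,
        5.82923472e-02, -1.61487515e-04]), 'position': array([ 0.15872887, -0.60415802,  0.40379007]), 'tool_rot': array([ 9.91770472e-01,  1.28024189e-01,  4.08771973e-05, -1.06630385e-03]), 'ft_force': array([ 0.00813965, -0.28142249, -0.14264813]), 'moment': array([-0.011847  , -0.04454921,  0.00405948]), 'grip_force': 0.0, 'grip_width': 0.08711712821627722}
{} 0.1822
slide_box 0.64 [421.6, 248.2, 35.1, 15.3] [ 0.45508363 -0.32429489  0.03362223] [ 0.47380257 -0.28367336  0.03968332] [ 0.43915113 -0.3662419   0.00646574]
stand 0.8 [262.3, 249.7, 135.4, 60.9] [0.44362364 0.13371245 0.09523223] [0.52186942 0.28862757 0.15288588] [ 0.38148404 -0.04544618  0.00578795]
trough 0.89 [257.0, 243.6, 128.0, 41.5] [0.45966281 0.07096091 0.09248186] [0.50204399 0.29767606 0.11173485] [ 0.4107803  -0.03376204  0.0853068 ]
screw_tin 0.94 [383.6, 253.9, 21.1, 24.9] [ 0.44549831 -0.21072764  0.02719787] [ 0.47630786 -0.18199987  0.03256344] [ 0.41626639 -0.24211989  0.0022967 ]
meter_head 0.85 [453.4, 256.6, 18.1, 15.1] [ 0.42938933 -0.42278216  0.01813589] [ 0.4580741  -0.3957342   0.02395142] [ 0.40262903 -0.44937189  0.0049623 ]
meter_head 0.57 [257.4, 245.1, 128.8, 36.2] [0.45992461 0.07257975 0.09251076] [0.50087938 0.29799138 0.11156748] [ 0.4088968  -0.03380882  0.08506004]
```

View pics/top.png

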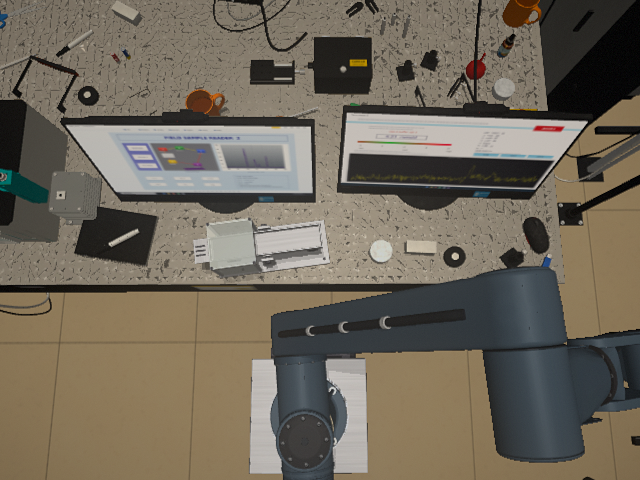

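View pics/scene.png

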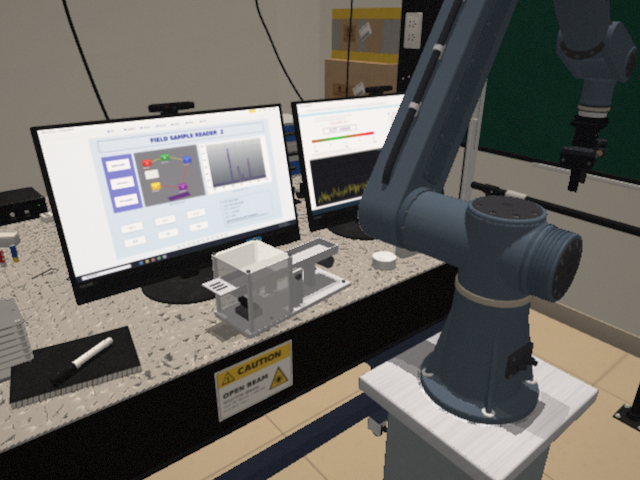

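The top view shows the trough at cols 193–328, rows 220–270, with the guarded end left (+y). The tin is at (381,251), the box at (421,247) and the meter head at (455,256). The monitors stand just behind, at rows 120–200. In the scene view the tunnel and lip are on the left.

```bash
python3 - <<'E'
from h import *
t=np.load("top.npy"); s=np.load("scene.npy")
x,y,z=t[...,0],t[...,1],t[...,2]
def rect(m,n):
    p=t[m][:,:2].astype(np.float32); r=cv2.minAreaRect(p*1000); print(n,len(p),r, 'z',np.median(t[m][:,2]))
rect((abs(x-.455)<.04)&(abs(y+.325)<.07)&(z>.025)&(z<.045),"box")
reg=(x>.36)&(x<.54)&(y>-.06)&(y<.34)
rect(reg&(z>.14)&(z<.158),"roof")
rect(reg&(z>.004)&(z<.014),"base")
rect(reg&(z>.102)&(z<.118)&(y<.1),"walls")
rect(reg&(z>.102)&(z<.118)&(y>.25),"lip")
f=reg&(y<.1)&(z>.082)&(z<.098); rect(f,"floor")
A=t[f]; print("plane",np.linalg.lstsq(np.c_[A[:,:2],np.ones(len(A))],A[:,2],rcond=None)[0])
# grid of max heights beyond, both clouds
for nm,c in(("top",t),("scene",s)):
  P=c.reshape(-1,3); P=P[~np.isnan(P[:,0])]
  for y0 in np.arange(-.45,.4,.1):
    q=P[(P[:,1]>y0)&(P[:,1]<y0+.1)&(P[:,2]>.17)&(P[:,2]<.6)&(P[:,0]>.42)&(P[:,0]<.8)]
    q2=P[(P[:,1]>y0)&(P[:,1]<y0+.1)&(P[:,2]>.02)&(P[:,2]<.17)&(P[:,0]>.53)&(P[:,0]<.8)]
    print(nm,round(y0,2),len(q),q[:,0].min() if len(q) else 0,q[:,2].min() if len(q) else 0,'low',q2[:,0].min() if len(q2) else 0)
E
```

```text
box 376 ((457.37725830078125, -325.9219055175781), (85.67308807373047, 35.209869384765625), 87.3816909790039) z 0.03404884124666885
roof 2169 ((445.9201965332031, 197.08932495117188), (125.66179656982422, 120.83692932128906), 7.247524261474609) z 0.1487667227881473
base 1424 ((450.0418701171875, 139.90069580078125), (399.5728454589844, 179.73971557617188), 89.96658325195312) z 0.008940115169328577
walls 169 ((467.2567443847656, 31.37921905517578), (67.22105407714844, 141.89862060546875), 7.304858207702637) z 0.10716197513814274
lip 340 ((434.394775390625, 283.38848876953125), (66.58468627929688, 39.180240631103516), 6.855421543121338) z 0.1078003616558334
floor 1099 ((457.8623046875, 34.244049072265625), (82.50250244140625, 145.716552734375), 9.399825096130371) z 0.09105555558299705
plane [-0.00291094  0.00118286  0.09235742]
top -0.45 3256 0.6093895409237653 0.1701684363727205 low 0.5880727919905959
top -0.35 3053 0.6121459122636337 0.1702535496446571 low 0.5916768030077092
top -0.25 3019 0.6149946391937591 0.17012419236756893 low 0.5966984352889376
top -0.15 1951 0.6211538479655258
[... 406 characters left out ...]
9222977220331
scene -0.45 1154 0.6312397830722198 0.2420988012416742 low 0
scene -0.35 2239 0.6114571399130391 0.17042236560525637 low 0.6038295954453539
scene -0.25 2666 0.6152108659545918 0.17006978465520295 low 0.5939422486085748
scene -0.15 2274 0.6192595779625087 0.17034377591743682 low 0.5981855493210892
scene -0.05 2582 0.5886775822112285 0.17028812746825595 low 0.5709123637158735
scene 0.05 4124 0.5887257965167823 0.1703174910301845 low 0.5717184429177187
scene 0.15 4966 0.5886034324603706 0.17000948997699972 low 0.5728998113535437
scene 0.25 5882 0.5907524541768086 0.1700029176126437 low 0.5718226316316142
scene 0.35 6694 0.5909389270610492 0.17000907981799818 low 0.5723202392340225
```

Emit:
{"name": "step_arm", "arguments": {"rows": [[0.03,0.028,0,0,0,7.3],[0.03,0.028,0,0,0,7.3],[0.03,0.028,0,0,0,7.3],[0.03,0.028,0,0,0,7.3],[0.03,0.028,0,0,0,7.3],[0.03,0.028,0,0,0,7.3],[0.03,0.028,0,0,0,7.3],[0.03,0.028,0,0,0,7.3],[0.03,0.028,0,0,0,7.3],[0.029,0.026,0,0,0,7],[0,0,-0.03,0,0,0],[0,0,0,0,0,0]], "jaw": 0.087}}

```text
time: 1.9
position: [0.4575, -0.3254, 0.3731]
tool_rot: [0.723, 0.691, -0.0, -0.003]
ft_force: [-0.7, 0.4, -0.5]
grip_width: 0.087
grip_force: 0.0
```

Emit:
{"name": "step_arm", "arguments": {"rows": [[0,0,-0.04,0,0,0],[0,0,-0.04,0,0,0],[0,0,-0.04,0,0,0],[0,0,-0.03,0,0,0],[0,0,-0.015,0,0,0],[0,0,-0.0065,0,0,0],[0,0,0,0,0,0],[0,0,0,0,0,0]]}}

```text
time: 2.9
position: [0.4581, -0.3268, 0.2044]
tool_rot: [0.723, 0.691, -0.0, 0.001]
ft_force: [-1.2, -0.2, 0.3]
grip_width: 0.0872
grip_force: 0.0
```

Emit:
{"name": "step_arm", "arguments": {"rows": [[0,0,0,0,0,0],[0,0,0,0,0,0],[0,0,0,0,0,0],[0,0,0,0,0,0],[0,0,0,0,0,0],[0,0,0,0,0,0],[0,0,0,0,0,0],[0,0,0,0,0,0]], "jaw": 0.02, "squeeze": 15}}

```text
time: 3.9
position: [0.4578, -0.3265, 0.2032]
tool_rot: [0.723, 0.691, -0.0, 0.0]
ft_force: [-0.5, 0.2, 0.3]
grip_width: 0.0335
grip_force: 15.0
```

Emit:
{"name": "step_arm", "arguments": {"rows": [[0,0,0.02,0,0,0],[0,0,0.04,0,0,0],[0,0,0.05,0,0,0],[0,0,0.05,0,0,0],[0,0,0,0,0,0]]}}

```text
time: 4.53
position: [0.4586, -0.3272, 0.3674]
tool_rot: [0.723, 0.691, -0.0, 0.005]
ft_force: [-0.6, 0.3, -0.8]
grip_width: 0.0338
grip_force: 15.0
```

Emit:
{"name": "step_arm", "arguments": {"rows": [[0.001,0.035,0,0,0,1],[0.001,0.035,0,0,0,1],[0.001,0.035,0,0,0,1],[0.001,0.035,0,0,0,1],[0.001,0.035,0,0,0,1],[0.001,0.035,0,0,0,1],[0.001,0.035,0,0,0,1],[0.001,0.035,0,0,0,1],[0.001,0.035,0,0,0,1],[0.0004,0.035,0,0,0,0.8],[0,0.005,0,0,0,0],[0,0,0,0,0,0]]}}

```text
time: 6.02
position: [0.4669, 0.0285, 0.3625]
tool_rot: [0.661, 0.75, -0.001, -0.001]
ft_force: [0.8, -0.5, -0.8]
grip_width: 0.0338
grip_force: 15.0
```

```bash
python3 - <<'E'
from h import *
o=get_obs(); print(o["position"],o["ft_force"],o["grip_width"],o["grip_force"])
s=camera("scene"); cv2.imwrite("pics/s2.png",cv2.resize(s["pixels"][150:390,180:480],(750,600)))
E
```

```text
[0.46689865 0.02851609 0.36247069] [ 0.80880878 -0.49649878 -0.84663574] 0.03381967061170516 14.999894052743912
```

View pics/s2.png

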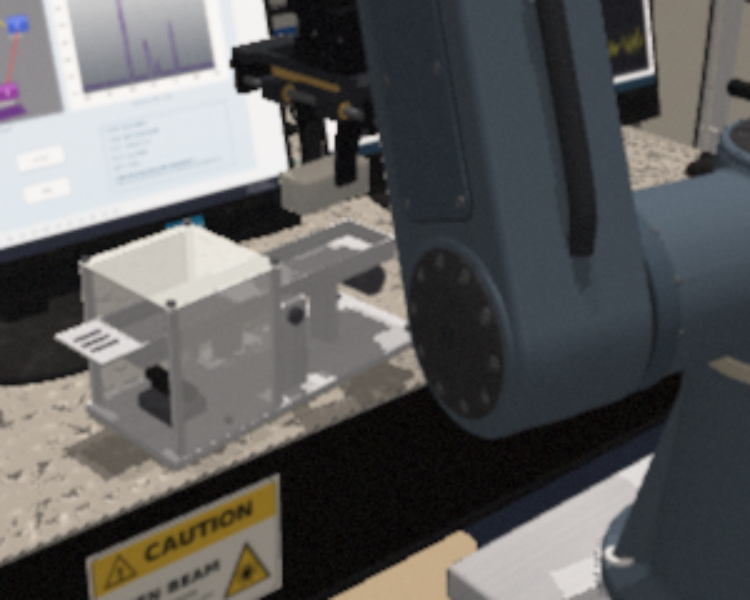

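The box (325,180 in the crop) hangs straight in the fingers above the open half. I lower it.

Emit:
{"name": "step_arm", "arguments": {"rows": [[0,0,-0.02,0,0,0],[0,0,-0.02,0,0,0],[0,0,-0.015,0,0,0],[0,0,-0.005,0,0,0],[0,0,-0.002,0,0,0],[0,0,0,0,0,0],[0,0,0,0,0,0],[0,0,0,0,0,0]]}}

```text
time: 7.08
position: [0.4673, 0.0286, 0.3016]
tool_rot: [0.661, 0.75, 0.0, 0.0]
ft_force: [0.0, 0.8, -0.8]
grip_width: 0.0338
grip_force: 15.0
```

Emit:
{"name": "step_arm", "arguments": {"rows": [[0,0,-0.002,0,0,0],[0,0,0,0,0,0],[0,0,0,0,0,0],[0,0,0,0,0,0]]}}

```text
time: 7.58
position: [0.4672, 0.0286, 0.2992]
tool_rot: [0.661, 0.75, -0.0, 0.0]
ft_force: [0.3, -0.5, -1.5]
grip_width: 0.0335
grip_force: 15.0
```

Emit:
{"name": "step_arm", "arguments": {"rows": [[0,0,-0.001,0,0,0],[0,0,0,0,0,0],[0,0,0,0,0,0],[0,0,0,0,0,0]]}}

```text
time: 8.07
position: [0.4672, 0.0285, 0.2983]
tool_rot: [0.661, 0.75, -0.0, 0.0]
ft_force: [-0.5, -0.1, -0.4]
grip_width: 0.0342
grip_force: 15.0
```

Emit:
{"name": "step_arm", "arguments": {"rows": [[0,0,-0.002,0,0,0],[0,0,0,0,0,0],[0,0,0,0,0,0],[0,0,0,0,0,0]]}}

```text
time: 8.57
position: [0.4672, 0.0285, 0.2963]
tool_rot: [0.661, 0.75, -0.0, 0.0]
ft_force: [-0.1, 0.6, -0.5]
grip_width: 0.0336
grip_force: 15.0
```

Emit:
{"name": "step_arm", "arguments": {"rows": [[0,0,-0.001,0,0,0],[0,0,0,0,0,0],[0,0,0,0,0,0],[0,0,0,0,0,0]]}}

```text
time: 9.07
position: [0.4672, 0.0285, 0.2952]
tool_rot: [0.661, 0.75, 0.0, 0.0]
ft_force: [0.4, -0.8, -1.0]
grip_width: 0.0339
grip_force: 15.0
```

Emit:
{"name": "step_arm", "arguments": {"rows": [[0,0,-0.001,0,0,0],[0,0,0,0,0,0],[0,0,0,0,0,0],[0,0,0,0,0,0]]}}

```text
time: 9.57
position: [0.4672, 0.0285, 0.2942]
tool_rot: [0.661, 0.75, -0.0, -0.0]
ft_force: [-0.5, -0.3, -0.7]
grip_width: 0.034
grip_force: 15.0
```

Emit:
{"name": "step_arm", "arguments": {"rows": [[0,0,-0.001,0,0,0],[0,0,0,0,0,0],[0,0,0,0,0,0],[0,0,0,0,0,0]]}}

```text
time: 10.07
position: [0.4671, 0.0285, 0.2941]
tool_rot: [0.661, 0.75, 0.0, 0.0]
ft_force: [-1.7, -0.1, 7.9]
grip_width: 0.0337
grip_force: 15.0
```

Emit:
{"name": "step_arm", "arguments": {"rows": [[0,0,-0.0007,0,0,0],[0,0,0,0,0,0],[0,0,0,0,0,0],[0,0,0,0,0,0]]}}

```text
time: 10.58
position: [0.4671, 0.0286, 0.2938]
tool_rot: [0.661, 0.75, 0.0, 0.0]
ft_force: [-3.0, -0.1, 12.6]
grip_width: 0.0338
grip_force: 15.0
```

Emit:
{"name": "step_arm", "arguments": {"rows": [[0,0,0.0014,0,0,0],[0,0,0,0,0,0],[0,0,0,0,0,0]]}}

```text
time: 10.95
position: [0.4672, 0.0285, 0.2939]
tool_rot: [0.661, 0.75, 0.0, -0.0]
ft_force: [0.1, 0.4, 1.6]
grip_width: 0.0337
grip_force: 15.0
```

Emit:
{"name": "step_arm", "arguments": {"rows": [[0,0,0,0,0,0],[0,0,0,0,0,0],[0,0,0,0,0,0],[0,0,0,0,0,0],[0,0,0,0,0,0],[0,0,0,0,0,0]], "jaw": 0.06}}

```text
time: 11.7
position: [0.4672, 0.0285, 0.2939]
tool_rot: [0.661, 0.75, -0.0, 0.0]
ft_force: [-0.3, -0.1, 0.1]
grip_width: 0.0597
grip_force: 0.0
```

Emit:
{"name": "step_arm", "arguments": {"rows": [[0,0,0.01,0,0,0],[0,0,0.03,0,0,0],[0,0,0.05,0,0,0],[0,0,0.05,0,0,0],[0,0,0.04,0,0,0],[0,0,0,0,0,0],[0,0,0,0,0,0]]}}

```text
time: 12.58
position: [0.4665, 0.0286, 0.4737]
tool_rot: [0.661, 0.75, -0.0, -0.0]
ft_force: [-0.0, -0.8, 0.6]
grip_width: 0.06
grip_force: 0.0
```

```bash
cat > look.py <<'E'
from h import *; import sys
o=get_obs(); print(o["time"],o["position"],o["q"],o["ft_force"])
t=camera("top"); T=cloud(t); s=camera("scene"); S=cloud(s); np.save("top2.npy",T); np.save("scene2.npy",S)
cv2.imwrite(f"pics/{sys.argv[1]}.png",np.hstack([cv2.resize(t["pixels"][200:300,170:350],(400,222)),cv2.resize(s["pixels"][210:343,190:430],(400,222))]))
for c in("top","scene"):
  for r in cut_out("slide_box",c)[:2]: print(c,r["confidence"],r["extent"],np.nanmedian((T if c=="top" else S)[r["region"]],0))
E
python3 look.py l1
```

```text
12.575 [0.46651021 0.02864495 0.47368806] [-1.78436562e-01  2.26273356e-01  1.72145053e+00 -7.34283517e-05
  1.19471026e+00 -3.04377523e-01] [-0.00782376 -0.81065413  0.61058083]
scene 0.96 [309.8, 247.7, 37.8, 21.8] [0.45158175 0.04406645 0.11943673]
```

View pics/l1.png

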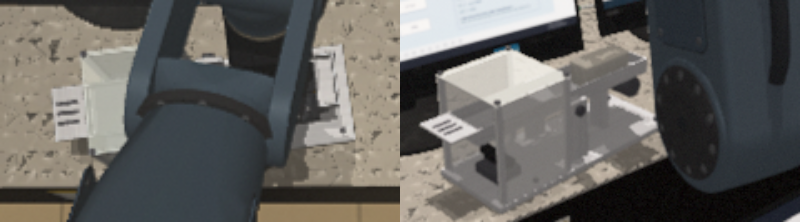

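The box lies lengthwise in the open half (scene half, about 605,62). Next I close the fingers, move over the lip and lean 30°.

Emit:
{"name": "step_arm", "arguments": {"rows": [[-0.004,0.034,0,-2.98,-0.38,0],[-0.004,0.034,0,-2.98,-0.38,0],[-0.004,0.034,0,-2.98,-0.38,0],[-0.004,0.034,0,-2.98,-0.38,0],[-0.004,0.034,0,-2.98,-0.38,0],[-0.004,0.034,0,-2.98,-0.38,0],[-0.004,0.034,0,-2.98,-0.38,0],[-0.004,0.034,0,-2.98,-0.38,0],[-0.004,0.034,0,-2.98,-0.38,0],[-0.006,0.033,0,-2.98,-0.38,0],[0,0,0,0,0,0],[0,0,0,0,0,0]], "jaw": 0}}

```text
time: 14.28
position: [0.4251, 0.3671, 0.473]
tool_rot: [0.638, 0.725, -0.172, 0.194]
ft_force: [0.9, 0.8, -0.1]
grip_width: 0.0006
grip_force: 0.0
```

```bash
cat >> h.py <<'E'
yd=np.array([-.1262,.992,0]); O=np.array([.4566,.1128,.085])
def where():
    o=get_obs(); r=R.from_quat(o["tool_rot"]); p=o["position"]
    c=p+r.apply([0,0,robot.tip_extent]); zt=r.apply([0,0,1]); d=c-O
    print("t",o["time"],"tcp",p.round(4),"ztool",zt.round(3),"ytool",r.apply([0,1,0]).round(3),"tip stand x,y,z",(d@[.992,.1262,0]).round(4),(d@yd).round(4),c[2].round(4),"F",o["ft_force"].round(2),"q",o["q"].round(2),"grip",o["grip_width"])
E
python3 -c "
from h import *; where()
t=camera('top');T=cloud(t)
for r in cut_out('slide_box','top')[:1]:
    p=T[r['region']]; p=p[p[:,2]>.115]; print(r['confidence'],cv2.minAreaRect((p[:,:2]*1000).astype(np.float32)),np.median(p[:,2]))"
```

```text
t 14.275 tcp [0.4251 0.3671 0.473 ] ztool [ 0.062 -0.498 -0.865] ytool [ 0.992  0.126 -0.001] tip stand x,y,z 0.0006 0.1649 0.3154 F [ 0.88  0.79 -0.11] q [ 0.61  0.44  1.44 -0.46  1.53  0.57] grip 0.0005775100232244158
0.79 ((463.3177795410156, 29.413043975830078), (36.48549270629883, 84.60673522949219), 6.8664116859436035) 0.12502637236012992
```

Emit:
{"name": "step_arm", "arguments": {"rows": [[0,0,-0.03,0,0,0],[0,0,-0.04,0,0,0],[0,0,-0.04,0,0,0],[0,0,-0.04,0,0,0],[0,0,-0.03,0,0,0],[0,0,-0.01,0,0,0],[0,0,0,0,0,0],[0,0,0,0,0,0],[0,0,0,0,0,0]]}}

```text
time: 15.5
position: [0.4255, 0.3677, 0.2853]
tool_rot: [0.639, 0.724, -0.17, 0.195]
ft_force: [-0.2, -0.1, 0.7]
grip_width: 0.0006
grip_force: 0.0
```

```bash
python3 -c "
from h import *; where()"; python3 look.py l2
```

```text
t 15.5 tcp [0.4255 0.3677 0.2853] ztool [ 0.065 -0.495 -0.866] ytool [0.992 0.126 0.003] tip stand x,y,z 0.0017 0.1657 0.1274 F [-0.23 -0.1   0.67] q [ 0.61  0.67  1.61 -0.5   1.17  0.76] grip 0.0005821021341798998
15.5 [0.42551495 0.3676942  0.28527138] [ 0.61215741  0.67201512  1.61082097 -0.50198234  1.16921481  0.75953288] [-0.22911547 -0.0962777   0.66676297]
top 0.7 [295.1, 240.2, 29.2, 15.7] [0.46119946 0.03019732 0.12435345]
scene 0.66 [308.6, 247.9, 37.4, 26.2] [0.45143651 0.0426526  0.11975779]
```

View pics/l2.png

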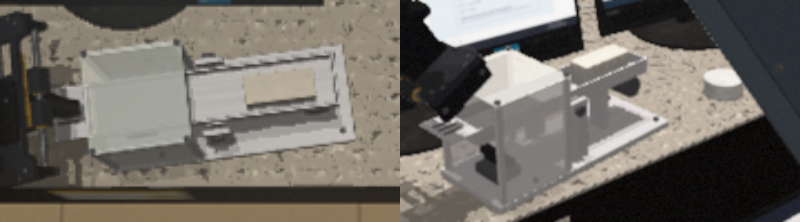

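The fingers point at the lip (top half, about 70,105), the gripper body is clear of the tunnel, and the box lies in the open half. I descend slowly.

Emit:
{"name": "step_arm", "arguments": {"rows": [[0,0,-0.005,0,0,0],[0,0,-0.004,0,0,0],[0,0,-0.002,0,0,0],[0,0,0,0,0,0],[0,0,0,0,0,0]]}}

```text
time: 16.32
position: [0.4252, 0.3676, 0.2729]
tool_rot: [0.639, 0.725, -0.171, 0.195]
ft_force: [-1.0, 0.7, 0.6]
grip_width: 0.0006
grip_force: 0.0
```

Emit:
{"name": "step_arm", "arguments": {"rows": [[0,0,-0.002,0,0,0],[0,0,-0.002,0,0,0],[0,0,0,0,0,0],[0,0,0,0,0,0]]}}

```text
time: 16.82
position: [0.4253, 0.3677, 0.2693]
tool_rot: [0.639, 0.725, -0.171, 0.195]
ft_force: [0.1, 1.3, 4.6]
grip_width: 0.0001
grip_force: 1.8
```

Emit:
{"name": "step_arm", "arguments": {"rows": [[0,0,-0.002,0,0,0],[0,0,-0.002,0,0,0],[0,0,-0.002,0,0,0],[0,0,0,0,0,0],[0,0,0,0,0,0]]}}

```text
time: 17.45
position: [0.4253, 0.3675, 0.2629]
tool_rot: [0.639, 0.725, -0.171, 0.195]
ft_force: [-0.6, 1.0, 3.4]
grip_width: 0.0003
grip_force: 1.8
```

Emit:
{"name": "step_arm", "arguments": {"rows": [[0,0.0002,-0.003,0,0,0],[0,0.0002,-0.004,0,0,0],[0,0.0001,-0.004,0,0,0],[0,0,-0.004,0,0,0],[0,0,-0.004,0,0,0],[0,0,-0.004,0,0,0],[0,0,-0.003,0,0,0],[0,0,0,0,0,0]]}}

```text
time: 18.45
position: [0.4252, 0.3679, 0.2367]
tool_rot: [0.639, 0.725, -0.171, 0.195]
ft_force: [1.0, 1.9, 3.6]
grip_width: 0.0007
grip_force: 1.8
```

Emit:
{"name": "step_arm", "arguments": {"rows": [[0,-0.0003,-0.002,0,0,0],[0,-0.0003,-0.003,0,0,0],[0,-0.0003,-0.003,0,0,0],[0,-0.0003,-0.003,0,0,0],[0,-0.0003,-0.002,0,0,0],[0,-0.0003,-0.001,0,0,0],[0,0,0,0,0,0],[0,0,0,0,0,0],[0,0,0,0,0,0]]}}

```text
time: 19.58
position: [0.4251, 0.3662, 0.223]
tool_rot: [0.639, 0.725, -0.171, 0.195]
ft_force: [0.4, 2.1, 3.8]
grip_width: 0.0007
grip_force: 1.5
```

Emit:
{"name": "step_arm", "arguments": {"rows": [[0,-0.0003,-0.002,0,0,0],[0,-0.0003,-0.002,0,0,0],[0,-0.0003,-0.002,0,0,0],[0,-0.0003,-0.002,0,0,0],[0,-0.0003,-0.002,0,0,0],[0,0,0,0,0,0],[0,0,0,0,0,0],[0,0,0,0,0,0]]}}

```text
time: 20.58
position: [0.425, 0.3646, 0.213]
tool_rot: [0.639, 0.725, -0.171, 0.195]
ft_force: [1.4, 0.7, 3.1]
grip_width: 0.0006
grip_force: 1.3
```

```bash
python3 -c "
from h import *; where()"; python3 look.py l3
```

```text
t 20.575 tcp [0.425  0.3646 0.213 ] ztool [ 0.063 -0.497 -0.865] ytool [0.992 0.126 0.   ] tip stand x,y,z 0.0004 0.1625 0.0553 F [1.42 0.66 3.05] q [ 0.61  0.78  1.64 -0.54  1.05  0.84] grip 0.0006373629063638393
20.575 [0.4250465  0.36463334 0.21296472] [ 0.60834292  0.78453561  1.64272608 -0.53869123  1.04523414  0.83551569] [1.42085023 0.66482247 3.05399645]
top 0.5 [260.0, 241.2, 119.6, 42.6] [0.46356641 0.05802069 0.11206138]
scene 0.53 [241.4, 301.3, 13.3, 14.4] [0.41815344 0.24563202 0.06442482]
```

View pics/l3.png

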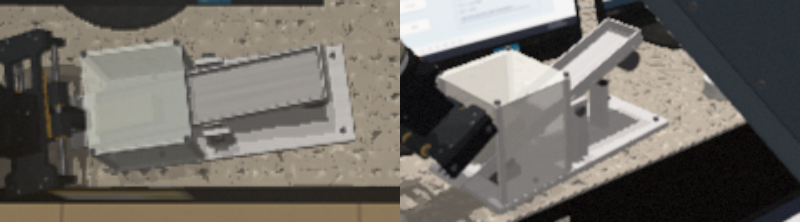

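The trough is tipped, its open half is empty, and the box has slid into the tunnel. I keep easing down to find the stop.

Emit:
{"name": "step_arm", "arguments": {"rows": [[0,-0.0002,-0.001,0,0,0],[0,-0.0002,-0.001,0,0,0],[0,0,0,0,0,0],[0,0,0,0,0,0]]}}

```text
time: 21.28
position: [0.4251, 0.3642, 0.2109]
tool_rot: [0.639, 0.725, -0.171, 0.195]
ft_force: [0.1, -0.9, 2.8]
grip_width: 0.0005
grip_force: 1.2
```

Emit:
{"name": "step_arm", "arguments": {"rows": [[0,-0.0002,-0.001,0,0,0],[0,-0.0002,-0.001,0,0,0],[0,0,0,0,0,0],[0,0,0,0,0,0]]}}

```text
time: 21.78
position: [0.4251, 0.3639, 0.209]
tool_rot: [0.639, 0.725, -0.171, 0.195]
ft_force: [-0.0, 0.0, 3.3]
grip_width: 0.0004
grip_force: 1.8
```

Emit:
{"name": "step_arm", "arguments": {"rows": [[0,-0.0002,-0.001,0,0,0],[0,0,0,0,0,0],[0,0,0,0,0,0]]}}

```text
time: 22.15
position: [0.4251, 0.3638, 0.2085]
tool_rot: [0.639, 0.724, -0.171, 0.195]
ft_force: [-0.6, 0.2, 6.5]
grip_width: 0.0005
grip_force: 3.3
```

Emit:
{"name": "step_arm", "arguments": {"rows": [[0,0,-0.0005,0,0,0],[0,0,0,0,0,0],[0,0,0,0,0,0],[0,0,0,0,0,0]]}}

```text
time: 22.65
position: [0.4251, 0.3638, 0.2082]
tool_rot: [0.639, 0.724, -0.171, 0.195]
ft_force: [-1.6, 1.2, 8.6]
grip_width: 0.0006
grip_force: 4.0
```

```bash
python3 - <<'E'
from h import *
F=[];
for i in range(3):
    s=camera("scene"); F.append(get_obs()["ft_force"])
print(np.mean(F,0).round(2)); where()
cv2.imwrite("pics/s3.png",cv2.resize(s["pixels"][230:340,190:340],(750,550),interpolation=cv2.INTER_CUBIC))
E
```

```text
[-1.15  1.12  8.05]
t 22.8 tcp [0.4251 0.3638 0.2082] ztool [ 0.064 -0.497 -0.865] ytool [0.992 0.126 0.001] tip stand x,y,z 0.0005 0.1616 0.0506 F [-1.55  0.75  7.7 ] q [ 0.61  0.79  1.65 -0.54  1.04  0.84] grip 0.0005996478059307858
```

View pics/s3.png

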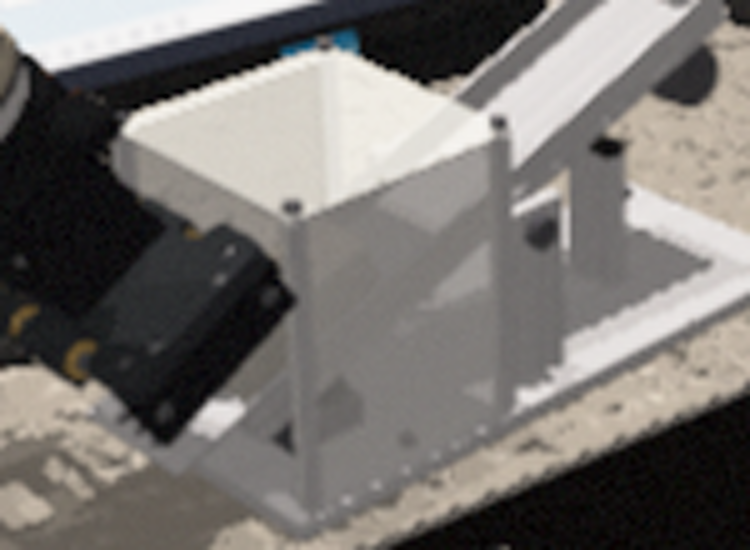

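Firm contact with the stop: about 8 N on the lip, 5 N above the free-tip load. Now I ease it back up.

Emit:
{"name": "step_arm", "arguments": {"rows": [[0,0,0.0005,0,0,0],[0,0,0.001,0,0,0],[0,0.0002,0.001,0,0,0],[0,0.0002,0.001,0,0,0],[0,0.0003,0.002,0,0,0],[0,0.0003,0.002,0,0,0],[0,0.0003,0.002,0,0,0],[0,0.0003,0.002,0,0,0],[0,0.0003,0.002,0,0,0],[0,0.0003,0.002,0,0,0]]}}

```text
time: 24.05
position: [0.4252, 0.366, 0.2231]
tool_rot: [0.639, 0.725, -0.171, 0.195]
ft_force: [-1.0, 1.3, 1.7]
grip_width: 0.0004
grip_force: 1.5
```

Emit:
{"name": "step_arm", "arguments": {"rows": [[0,0.0003,0.002,0,0,0],[0,0.0003,0.002,0,0,0],[0,0.0003,0.002,0,0,0],[0,0.0002,0.002,0,0,0],[0,0.0002,0.002,0,0,0],[0,0.0002,0.002,0,0,0],[0,0.0002,0.002,0,0,0],[0,0,0.002,0,0,0],[0,0,0.002,0,0,0],[0,0,0.002,0,0,0]]}}

```text
time: 25.3
position: [0.4252, 0.3676, 0.2431]
tool_rot: [0.639, 0.725, -0.171, 0.195]
ft_force: [-1.5, 1.3, 2.3]
grip_width: 0.0009
grip_force: 1.3
```

Emit:
{"name": "step_arm", "arguments": {"rows": [[0,0,0.002,0,0,0],[0,0,0.002,0,0,0],[0,0,0.002,0,0,0],[0,0,0.002,0,0,0],[0,0,0.002,0,0,0],[0,0,0.002,0,0,0],[0,0,0.002,0,0,0],[0,0,0.002,0,0,0],[0,0,0,0,0,0]]}}

```text
time: 26.42
position: [0.4252, 0.3675, 0.2591]
tool_rot: [0.639, 0.725, -0.171, 0.195]
ft_force: [-0.9, 0.7, 2.2]
grip_width: 0.0008
grip_force: 1.3
```

Emit:
{"name": "step_arm", "arguments": {"rows": [[0,0,0.002,0,0,0],[0,0,0.002,0,0,0],[0,0,0.001,0,0,0],[0,0,0.001,0,0,0],[0,0,0.001,0,0,0],[0,0,0.001,0,0,0],[0,0,0.001,0,0,0],[0,0,0,0,0,0],[0,0,0,0,0,0]]}}

```text
time: 27.55
position: [0.4252, 0.3676, 0.2679]
tool_rot: [0.639, 0.725, -0.171, 0.195]
ft_force: [0.1, -1.1, 1.8]
grip_width: 0.0006
grip_force: 1.2
```

Emit:
{"name": "step_arm", "arguments": {"rows": [[0,0,0.0007,0,0,0],[0,0,0.0007,0,0,0],[0,0,0.0006,0,0,0],[0,0,0.0005,0,0,0],[0,0,0.0005,0,0,0],[0,0,0,0,0,0],[0,0,0,0,0,0]]}}

```text
time: 28.42
position: [0.4251, 0.3676, 0.2709]
tool_rot: [0.639, 0.725, -0.171, 0.195]
ft_force: [0.2, -1.7, 2.3]
grip_width: 0.0006
grip_force: 1.1
```

Emit:
{"name": "step_arm", "arguments": {"rows": [[0,0,0.0005,0,0,0],[0,0,0.0005,0,0,0],[0,0,0.0005,0,0,0],[0,0,0.0005,0,0,0],[0,0,0,0,0,0],[0,0,0,0,0,0]]}}

```text
time: 29.18
position: [0.4252, 0.3676, 0.2729]
tool_rot: [0.639, 0.725, -0.171, 0.195]
ft_force: [-0.2, -0.5, 0.1]
grip_width: 0.0001
grip_force: 0.0
```

Emit:
{"name": "step_arm", "arguments": {"rows": [[0,0,0.0005,0,0,0],[0,0,0.0005,0,0,0],[0,0,0.0005,0,0,0],[0,0,0.0005,0,0,0],[0,0,0,0,0,0],[0,0,0,0,0,0]]}}

```text
time: 29.92
position: [0.4252, 0.3676, 0.275]
tool_rot: [0.639, 0.725, -0.171, 0.195]
ft_force: [-1.1, -0.3, -0.9]
grip_width: 0.0004
grip_force: 0.0
```

Free of the lip, with the grip-force reading at 0. I retreat upward and check.

Emit:
{"name": "step_arm", "arguments": {"rows": [[0,0.002,0.005,0,0,0],[0,0.01,0.02,0,0,0],[0,0.015,0.03,0,0,0],[0,0.015,0.04,0,0,0],[0,0.01,0.04,0,0,0],[0,0,0,0,0,0],[0,0,0,0,0,0],[0,0,0,0,0,0]]}}

```text
time: 30.92
position: [0.4249, 0.4191, 0.4085]
tool_rot: [0.638, 0.725, -0.173, 0.194]
ft_force: [-1.1, -1.0, -0.3]
grip_width: 0.0005
grip_force: 0.0
```

```bash
python3 look.py l4; python3 - <<'E'
from h import *
t=np.load("top2.npy"); x,y,z=t[...,0],t[...,1],t[...,2]
reg=(x>.36)&(x<.54)&(y>-.06)&(y<.34)
for n,m in(("floor",reg&(y<.1)&(z>.07)&(z<.098)),("lip",reg&(z>.1)&(z<.118)&(y>.265))):
    A=t[m]; print(n,len(A),A.mean(0),np.linalg.lstsq(np.c_[A[:,:2],np.ones(len(A))],A[:,2],rcond=None)[0])
s=camera("scene")
cv2.imwrite("pics/s4.png",cv2.resize(s["pixels"][230:340,190:340],(750,550),interpolation=cv2.INTER_CUBIC))
for l in("screw_tin","meter_head"):
    camera("top"); r=cut_out(l,"top")[0]; print(l,r["confidence"],np.nanmedian(t[r["region"]],0))
E
```

```text
30.925 [0.4248559  0.41910139 0.40848018] [ 0.6803473   0.55703652  1.41565913 -0.44178184  1.47735463  0.6653252 ] [-1.09801471 -0.98661299 -0.28020752]
scene 0.82 [235.0, 278.9, 22.4, 18.1] [0.42368698 0.25203063 0.12023572]
floor 1114 [0.46682294 0.03279357 0.09083715] [0.0094974  0.00240167 0.08632479]
lip 334 [0.43443995 0.28431762 0.10777568] [-0.00618432 -0.00622462  0.11223216]
screw_tin 0.79 [ 0.44605288 -0.21007507  0.02664336]
meter_head 0.9 [ 0.42875936 -0.42186509  0.0185147 ]
```

View pics/s4.png

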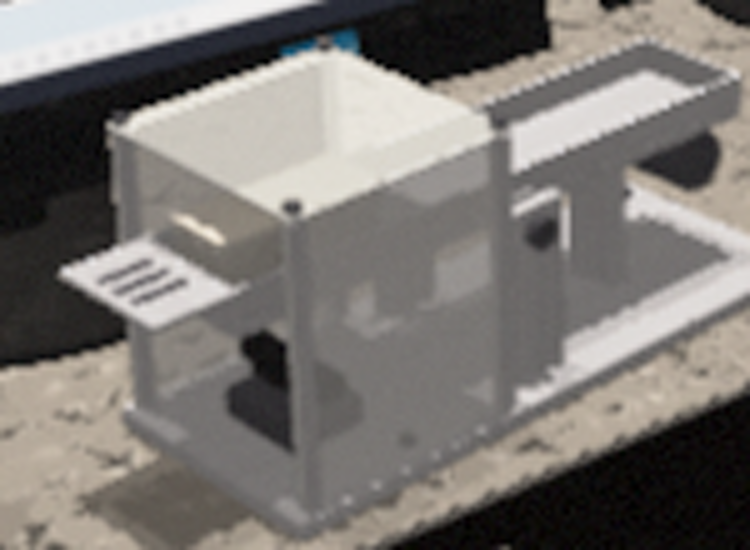

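View pics/l4.png

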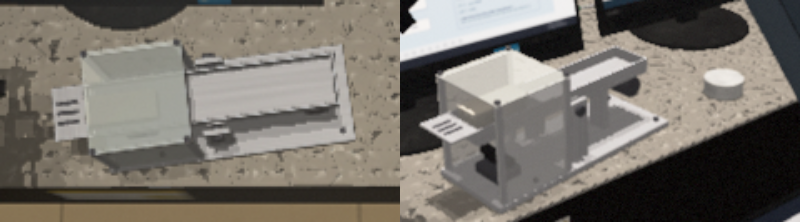

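The trough is level. The box is at the guarded end beside the lip (crop 215,230), and the stop block, tin and meter head are in place. I hand it in.

```bash
python3 -c "
from rig import hand_in; print(hand_in())"
```

```text
the job is handed in; nothing more can be done
None
```

The job is handed in at about 31 s of the 72 s allowed: the trough bore on its stop with about 8 N at the lip, was eased back level with the box at the guarded end, and the tin, meter head and stop block look undisturbed (the block judged by eye in the pictures).

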